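# Free the seized swing clamp and unload the bearing ring

### The job

The wing knob of the swing clamp has seized: rock it back and forth in small arcs, feeling for its stops and never wrenching hard enough to twist off its stud, until it breaks free, then turn it clockwise to swing the clamp arm fully open. Lift the bearing ring off its seat and lay it flat on the floor of the empty yellow bin, leaving the oil bottle and the screwdriver undisturbed.

Things in the scene. Friction and masses are not known exactly. Their poses are not given: they have to be found in the camera images.
- knob_grip (a point): Point on the knob's vertical axis at the height to grip, 72 mm above the table. The knob is an upright steel wing bar, 14 mm thick (this point's x), 46 mm long (this point's y), 32 mm tall (52 to 84 mm above the table). Grip it across its thickness from above. The frame turns with the knob (z up).
- knob (a joint): Angle of the knob on its stud (rad), growing clockwise seen from above. 0: arm straight over the ring; 1.3: open stop, arm clear of the ring. Seized, it slides against about 0.1 N m of friction between two stops about 0.15 either side of 0 (resistance builds from about 0.12), and starts anywhere within 0.09. Once free, friction is about 0.05 N m and it stays where it is left.
- stud (a joint): Twist of the stud that carries knob and sleeve (rad, clockwise positive, 0 unloaded). A stiff torsion spring, 8 N m/rad: rubbing alone twists it about 0.025; beyond 0.09 either way (0.7 N m at the knob) it is damaged.
- ring_center (a point): Centre (half-way up) of the steel bearing ring: 52 mm outside diameter, 30 mm bore, 20 mm high, about 0.2 kg, axis z upright. It sits on the plate (top 20 mm above the table) over a boss 27 mm in diameter and 8 mm high, so it must rise 8 mm before moving sideways. The shut arm is 1.5 mm above it. Its centre is 85 mm from the knob's axis.
- fixture: Clamping fixture bolted to the table: dark steel plate, 110 mm (x) by 190 mm (y) by 20 mm. Origin under the plate's centre, at table height. The knob's axis is at y = -45 mm, the ring's seat at y = +40 mm.
- bin_empty: Empty yellow bin, fixed: 160 mm (x) by 170 mm (y) outside, 50 mm high, walls and floor 5 mm thick. Origin under its centre, at table height.
- bin_full: Yellow bin of the same size, fixed, already holding other rings (contents up to 30 mm above the table). Not to be used.
- oiler: White oil bottle standing loose, 48 mm in diameter, 120 mm tall. Origin at the centre of its underside. Leave alone.
- screwdriver: Screwdriver lying loose on the table. Leave alone.
- clamp_tip (a point): Tip of the flat clamp arm that is fixed to the knob under the wing bar: 20 mm wide, 8 mm thick, 41.5 to 49.5 mm above the table, reaching from 13 mm behind the knob's axis to this point 92 mm ahead of it (along knob_grip's +y), over the ring when shut.
- stud_foot (a point): Foot of the stud on the plate. A sleeve round it, under the knob, holds the two stops. It sinks a little only while the knob is sliding, either way; steady torque on a stop does nothing. How far it is seized is unknown: some 5 to 15 s of steady rocking over most of the play (more with short arcs or pauses), then the stops let go.
Not all that is in view belongs to the job. There is more than one size of the part that bears ring_center; the job needs the smaller. Leave any brown look-alike of the bin_empty alone.

How it is judged:
By the outcome, as a careful person would: the job done as asked, in the order asked, and still so for the second after the job is handed in, with the robot touching nothing.
It also fails if it takes over 72 s, if anything falls off the work surface, if the arm or the gripper's body presses on something with over 40 N, if the wrist force passes 120 N, or if a joint passes its speed limit or range.

### The arm

A 6-joint arm with a two-finger parallel gripper is mounted at the origin on the work surface. World frame = base frame: x ahead of the robot, y to its left, z up, the work surface at z = 0. Lengths are in m, angles in rad, forces in N, time in s.
With the tool pointing down it reaches from about 0.25 to 0.775 m from the base axis. Payload 4 kg.
Tool frame: the origin (TCP) lies where the fingers leave the gripper's body, on its centre line; the fingertips stand 97 mm ahead of it and the grasp point (between the pads) lies 78 mm ahead of it; z points along the fingers, y is the line along which they close (so a half turn about z gives the same grasp; the last joint's range is limited). The gripper opens to 94 mm and grips with 3 to 60 N. Pads are 16 mm wide; open, the fingers measure 119 mm over their backs; the gripper's body (75 mm by 177 mm) begins 78 mm behind the grasp point.
Start: joints at [1.158, 0.087, 1.371, -0, 1.684, -0.103], TCP at [0.168, 0.524, 0.303] pointing down, gripper open.
Joint ranges: [-3.1, 3.1], [-0.76, 2.03], [0.27, 2.55], [-1.08, 4.22], [0.17, 2.65], [-2.57, 2.57]. Speed limits (rad/s): [2.79, 2.79, 3.14, 3.14, 3.14, 3.14].

### API

Orientations are given as [roll, pitch, yaw] about the fixed x, y, z axes, in that order (R = Rz(yaw) Ry(pitch) Rx(roll)).
In Python, from bench import robot, eyes gives the robot as it stands. The module is installed in compiled form; this text tells all that it offers.
- The arm moves only by the tool carry_out, never from a script. Its argument "deltas" is a list of rows, each an object of numbers: "dx", "dy", "dz": the shift along the tool's x, y, z each as a share of 0.02 m, from -1 to 1; "wx", "wy", "wz": the turn, a rotation vector about the tool's x, y, z each as a share of 0.12 rad, from -1 to 1; "gripper": the closure in counts, from 0 (fully open) to 255 (shut). In form: [{"dx": .., "dy": .., "dz": .., "wx": .., "wy": .., "wz": .., "gripper": ..}, ...]. A call has 1 to 20 rows; each row shifts and turns the commanded pose from where the row before left it, along the tool's axes as they then stand; what a row does not reach is not made up. A row lasts 1/12 s, in which the tool goes at most 41.7 mm and 7.16 degrees, less where a joint would pass 70% of its speed; a pose out of reach is approached as far as the arm can. A call with a number of a shift or a turn outside -1 to 1 is refused whole. A call with a gripper value outside its range is refused whole. The fingers move at their own pace and stop on an object; the grip force is fixed at half the most. Time passes only in rows, so rows that do not move let the fingers close. It gives the time, the measured TCP pose, the force, the opening and the grip force at its end, in the units of the state.
- robot.get_obs(): the state, without advancing time (a new reading comes with each control period).
- eyes.snapshot(name): name is "scene" or "top" or "wrist"; returns the picture (384x512x3 uint8, red, green, blue); there is no depth.
- eyes.get_calibration(name): a dict with "fovy" (degrees; the focal length in pixels is half the picture's height over the tangent of half this angle, whatever the lens; pixels are square), "cx", "cy" (the principal point, pixels), "R" (3x3) and "t" (3): a world point X has camera coordinates R X + t. Camera axes: x right, y down, z forward; pixel columns grow to the right and rows downward; lengths in m; the calibration is good to about 2 mm. A picture is of the moment at which its call begins: read the wrist's pose just before it. get_calibration takes no time and is no camera call; for the wrist camera it gives the pose at the moment of the call.
- robot.close_job(): hands the job in; it is judged then, once.
The state is a dict: "time": time; "joint_positions": joint angles; "qvel": joint speeds; "joint_torque": joint torques, N m; "tool_pos": TCP position; "ee_rot": TCP orientation; "wrist_force": force on the tool from outside, world axes, zero at the start; "wrist_torque": the same for the moment, N m; "width": finger opening in m; "finger_force": force on a finger pad.
Only numpy, scipy, OpenCV 4.12 (cv2) and the standard library are available. Lean on these libraries where they do the work, as an engineer would, in place of code of your own. Each camera call takes 0.05 s, during which the arm holds its last target. There are 200 camera calls.

## Working session

There is one attempt and no reset: what is moved stays moved. The work goes in short steps, Python scripts to look and compute and a tool call to move; the robot and the scene stay as the last step left them, time stands still between calls to the robot, and variables do not carry over. Pictures are saved under pics/ and viewed, at most 10 in all, crops included, and the job is handed in when it is done.

Besides the shell and the picture viewer there is one more tool, called after "Emit:" by a JSON object that holds its "op" and its "data". carry_out: Moves the arm, as the interface text tells. Shift numbers are shares of 0.02 m and turn numbers shares of 0.12 rad, none past 1 either way. Its arguments: {"type":"object","properties":{"deltas":{"type":"array","items":{"type":"object","properties":{"dx":{"type":"number"},"dy":{"type":"number"},"dz":{"type":"number"},"wx":{"type":"number"},"wy":{"type":"number"},"wz":{"type":"number"},"gripper":{"type":"number"}}}}},"required":["deltas"]}

```bash
mkdir -p pics; cat > h.py <<'E'
import numpy as np, cv2
from bench import robot, eyes
def cal(n):
    c=eyes.get_calibration(n); f=192/np.tan(np.radians(c['fovy'])/2)
    return f,c['cx'],c['cy'],np.array(c['R']),np.array(c['t'])
def ray(n,u,v,z,c=None):
    f,cx,cy,R,t=c or cal(n)
    o=-R.T@t; d=R.T@np.array([(u-cx)/f,(v-cy)/f,1.])
    return o+d*(z-o[2])/d[2]
def proj(n,X,c=None):
    f,cx,cy,R,t=c or cal(n); p=R@np.array(X)+t
    return p[0]/p[2]*f+cx,p[1]/p[2]*f+cy
def save(n,name):
    im=eyes.snapshot(n); cv2.imwrite('pics/%s.png'%name,im[...,::-1]); return im
E
python3 - <<'E'
from h import *
a=save('top','top0');b=save('scene','scene0')
cv2.imwrite('pics/both.png',cv2.resize(np.hstack([a,b])[...,::-1],(800,300)))
o=robot.get_obs();print(o)
for n in('top','scene','wrist'):print(n,eyes.get_calibration(n))
E
```

```text
{'time': 0.1, 'joint_positions': array([ 1.15793889e+00,  8.78962705e-02,  1.37207475e+00, -6.84917141e-06,
        1.68357131e+00, -1.03107206e-01]), 'qvel': array([ 0.00067924, -0.00129589, -0.00423749,  0.0007615 , -0.0001429 ,
        0.00058012]), 'joint_torque': array([ 3.47121655e-03, -3.41250122e+01, -3.03302693e+01,  7.19777634e-02,
        3.03352706e-02, -9.09373057e-05]), 'tool_pos': array([0.16754549, 0.52355795, 0.30162711]), 'ee_rot': array([-3.13965263e+00, -1.93898644e-04,  2.83184147e+00]), 'wrist_force': array([0.33697305, 0.26608903, 0.04367539]), 'wrist_torque': array([ 0.00585947,  0.0333307 , -0.0032153 ]), 'finger_force': 0.0, 'width': 0.09368632078776827}
top {'fovy': 47.331175297743705, 'cx': 252.41578362538647, 'cy': 190.8565973282733, 'R': array([[-0.02567207, -0.99937692,  0.02422226],
       [-0.98194618,  0.020667  , -0.18802813],
       [ 0.18741037, -0.02861203, -0.98186491]]), 't': array([-0.09157503,  0.60157317,  1.11087847])}
scene {'fovy': 53.56692544812551, 'cx': 257.29814055784203, 'cy': 192.618977064376, 'R': array([[-0.53563832,  0.84429612, -0.01598925],
       [ 0.52930234,  0.32092619, -0.78539507],
       [-0.65797464, -0.42915085, -0.61878827]]), 't': array([ 0.38840635, -0.21360265,  1.26330564])}
wrist {'fovy': 62.484334329518425, 'cx': 252.80720111772467, 'cy': 192.8692732213535, 'R': array([[ 0.30333683,  0.95287842, -0.00307894],
       [ 0.92122922, -0.29243273,  0.25655374],
       [ 0.24356414, -0.08065861, -0.96652506]]), 't': array([-0.54800804, -0.02780348,  0.39218075])}
```

View pics/top0.png

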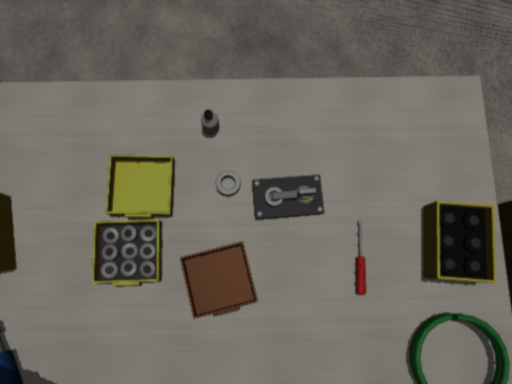

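View pics/scene0.png

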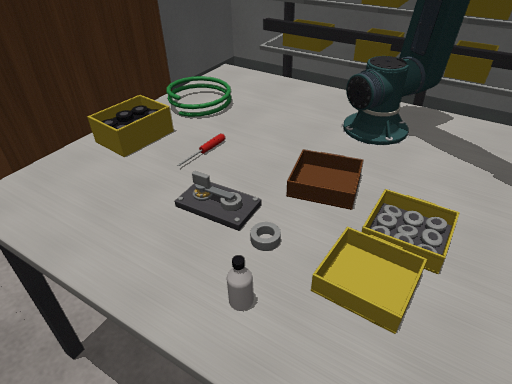

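Seen in the top view: the fixture is at (288,197), with the knob wing near (307,191) and a ring under the arm at (275,196). A loose ring lies at (228,183). The empty yellow bin is at (141,186), the full one at (127,252) and the brown look-alike at (218,280). The oiler is at (210,123) and the screwdriver at (361,260).
Ring candidates are (275,196), (228,183) and those in the full bin. The one under the arm is smaller and sits on the seat. I'll check it in one crop while measuring.

```bash
python3 - <<'E'
from h import *
a=cv2.imread('pics/top0.png');b=cv2.imread('pics/scene0.png')
A=cv2.resize(a[160:230,205:335],None,fx=6,fy=6,interpolation=cv2.INTER_CUBIC)[:, :780]
cv2.imwrite('pics/crop1.png',A)
g=cv2.cvtColor(a,cv2.COLOR_BGR2GRAY)
m=(g<90).astype(np.uint8); m[:160]=0;m[235:]=0;m[:,:240]=0;m[:,335:]=0
m=cv2.morphologyEx(m,cv2.MORPH_CLOSE,np.ones((3,3)))
c=max(cv2.findContours(m,0,2)[0],key=cv2.contourArea); r=cv2.minAreaRect(cv2.convexHull(c)); bx=cv2.boxPoints(r)
P=np.array([ray('top',*p,.02) for p in bx]);print('plate',bx.round(1).tolist(),P.round(4).tolist(),P.mean(0)); print(np.linalg.norm(np.diff(P,axis=0),axis=1))
hsv=cv2.cvtColor(a,cv2.COLOR_BGR2HSV)
y=cv2.inRange(hsv,(22,120,60),(38,255,255)); y[:, 200:]=0; y[218:]=0
c=max(cv2.findContours(y,0,2)[0],key=cv2.contourArea); bx=cv2.boxPoints(cv2.minAreaRect(c))
P=np.array([ray('top',*p,.05) for p in bx]);print('bin',bx.round(1).tolist(),P.round(4).tolist(),P.mean(0)); print(np.linalg.norm(np.diff(P,axis=0),axis=1))
print('loose',ray('top',228,183,.02),'oiler',ray('top',210,133,.0),ray('top',208,114,.12))
print('sd',ray('top',361,275,.0),ray('top',360,222,0))
E
```

```text
plate [[251.10000610351562, 178.8000030517578], [321.1000061035156, 173.5], [324.29998779296875, 214.39999389648438], [254.1999969482422, 219.8000030517578]] [[0.6405, -0.1039, 0.02], [0.6519, -0.2996, 0.02], [0.5366, -0.3019, 0.02], [0.5262, -0.1096, 0.02]] [ 0.58881381 -0.20374574  0.02      ]
[0.19610362 0.11532023 0.19264204]
bin [[105.4000015258789, 215.3000030517578], [108.30000305175781, 153.1999969482422], [172.6999969482422, 156.10000610351562], [169.89999389648438, 218.1999969482422]] [[0.5434, 0.2835, 0.05], [0.7129, 0.2822, 0.05], [0.7014, 0.1082, 0.05], [0.5318, 0.1142, 0.05]] [0.62238752 0.19702158 0.05      ]
[0.1695619  0.17437102 0.16974533]
loose [ 0.63007213 -0.03983072  0.02      ] oiler [0.78191646 0.01006926 0.        ] [0.79375354 0.00669838 0.12      ]
sd [ 0.37117566 -0.39673785  0.        ] [ 0.51586357 -0.40444976  0.        ]
```

View pics/crop1.png

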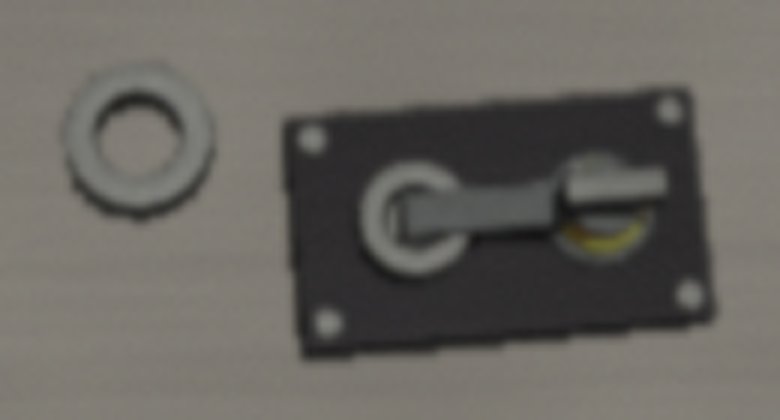

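The crop confirms it: the seated ring under the arm, at about (415,218) in the crop, is clearly smaller than the loose one at (140,138), so it is the target. Next I go above the knob to look from near.

Emit:
{"op": "carry_out", "data": {"deltas": [{"wz": 1,"dz": 0.25},{"wz": 1,"dz": 0.25},{"wz": 1,"dz": 0.25},{"wz": 1,"dz": 0.25},{"wz": 1,"dz": 0.25},{"wz": 1,"dz": 0.25},{"wz": 1,"dz": 0.25},{"wz": 1,"dz": 0.25},{"wz": 1,"dz": 0.25},{"wz": 1,"dz": 0.25}]}}

```text
invalid input
```

Emit:
{"op": "carry_out", "data": {"deltas": [{"dx": -1,"dy": 0.47},{"dx": -1,"dy": 0.47},{"dx": -1,"dy": 0.47},{"dx": -1,"dy": 0.47},{"dx": -1,"dy": 0.47},{"dx": -1,"dy": 0.47},{"dx": -1,"dy": 0.47},{"dx": -1,"dy": 0.47},{"dx": -1,"dy": 0.47},{"dx": -1,"dy": 0.47},{"dx": -1,"dy": 0.47},{"dx": -1,"dy": 0.47},{"dx": -1,"dy": 0.47},{"dx": -1,"dy": 0.47},{"dx": -1,"dy": 0.47},{"dx": -1,"dy": 0.47},{"dx": -1,"dy": 0.47},{"dx": -1,"dy": 0.47},{"dx": -1,"dy": 0.47},{"dx": -1,"dy": 0.47}]}}

```text
invalid input
```

Emit:
{"op": "carry_out", "data": {"deltas": [{"dx": -1,"dy": 0.47},{"dx": -1,"dy": 0.47},{"dx": -1,"dy": 0.47},{"dx": -1,"dy": 0.47},{"dx": -1,"dy": 0.47},{"dx": -1,"dy": 0.47},{"dx": -1,"dy": 0.47},{"dx": -1,"dy": 0.47},{"dx": -1,"dy": 0.47},{"dx": -1,"dy": 0.47},{"dx": -1,"dy": 0.47},{"dx": -1,"dy": 0.47},{"dx": -1,"dy": 0.47},{"dx": -1,"dy": 0.47},{"dx": -1,"dy": 0.47},{"dx": -1,"dy": 0.47},{"dx": -1,"dy": 0.47},{"dx": -1,"dy": 0.47},{"dx": -1,"dy": 0.47},{"dx": -1,"dy": 0.47},{}]}}

```text
invalid input
```

Emit:
{"op": "carry_out", "data": {"deltas": [{"dx": 0,"dy": 0,"dz": 0.25,"wx": 0,"wy": 0,"wz": 1,"gripper": 0},{"dx": 0,"dy": 0,"dz": 0.25,"wx": 0,"wy": 0,"wz": 1,"gripper": 0},{"dx": 0,"dy": 0,"dz": 0.25,"wx": 0,"wy": 0,"wz": 1,"gripper": 0},{"dx": 0,"dy": 0,"dz": 0.25,"wx": 0,"wy": 0,"wz": 1,"gripper": 0},{"dx": 0,"dy": 0,"dz": 0.25,"wx": 0,"wy": 0,"wz": 1,"gripper": 0},{"dx": 0,"dy": 0,"dz": 0.25,"wx": 0,"wy": 0,"wz": 1,"gripper": 0},{"dx": 0,"dy": 0,"dz": 0.25,"wx": 0,"wy": 0,"wz": 1,"gripper": 0},{"dx": 0,"dy": 0,"dz": 0.25,"wx": 0,"wy": 0,"wz": 1,"gripper": 0},{"dx": 0,"dy": 0,"dz": 0.25,"wx": 0,"wy": 0,"wz": 1,"gripper": 0},{"dx": 0,"dy": 0,"dz": 0.25,"wx": 0,"wy": 0,"wz": 1,"gripper": 0}]}}

```text
time: 0.93
tool_pos: [0.1676, 0.5236, 0.2517]
ee_rot: [-3.141, 0.001, 1.626]
wrist_force: [-0.8, -0.4, 0.1]
width: 0.0938
finger_force: 0.0
```

Emit:
{"op": "carry_out", "data": {"deltas": [{"dx": -1,"dy": 0.47,"dz": 0,"wx": 0,"wy": 0,"wz": 0,"gripper": 0},{"dx": -1,"dy": 0.47,"dz": 0,"wx": 0,"wy": 0,"wz": 0,"gripper": 0},{"dx": -1,"dy": 0.47,"dz": 0,"wx": 0,"wy": 0,"wz": 0,"gripper": 0},{"dx": -1,"dy": 0.47,"dz": 0,"wx": 0,"wy": 0,"wz": 0,"gripper": 0},{"dx": -1,"dy": 0.47,"dz": 0,"wx": 0,"wy": 0,"wz": 0,"gripper": 0},{"dx": -1,"dy": 0.47,"dz": 0,"wx": 0,"wy": 0,"wz": 0,"gripper": 0},{"dx": -1,"dy": 0.47,"dz": 0,"wx": 0,"wy": 0,"wz": 0,"gripper": 0},{"dx": -1,"dy": 0.47,"dz": 0,"wx": 0,"wy": 0,"wz": 0,"gripper": 0},{"dx": -1,"dy": 0.47,"dz": 0,"wx": 0,"wy": 0,"wz": 0,"gripper": 0},{"dx": -1,"dy": 0.47,"dz": 0,"wx": 0,"wy": 0,"wz": 0,"gripper": 0},{"dx": -1,"dy": 0.47,"dz": 0,"wx": 0,"wy": 0,"wz": 0,"gripper": 0},{"dx": -1,"dy": 0.47,"dz": 0,"wx": 0,"wy": 0,"wz": 0,"gripper": 0},{"dx": -1,"dy": 0.47,"dz": 0,"wx": 0,"wy": 0,"wz": 0,"gripper": 0},{"dx": -1,"dy": 0.47,"dz": 0,"wx": 0,"wy": 0,"wz": 0,"gripper": 0},{"dx": -1,"dy": 0.47,"dz": 0,"wx": 0,"wy": 0,"wz": 0,"gripper": 0},{"dx": -1,"dy": 0.47,"dz": 0,"wx": 0,"wy": 0,"wz": 0,"gripper": 0},{"dx": -1,"dy": 0.47,"dz": 0,"wx": 0,"wy": 0,"wz": 0,"gripper": 0},{"dx": -1,"dy": 0.47,"dz": 0,"wx": 0,"wy": 0,"wz": 0,"gripper": 0},{"dx": -1,"dy": 0.47,"dz": 0,"wx": 0,"wy": 0,"wz": 0,"gripper": 0},{"dx": -1,"dy": 0.47,"dz": 0,"wx": 0,"wy": 0,"wz": 0,"gripper": 0}]}}

```text
time: 2.6
tool_pos: [0.3798, 0.135, 0.2522]
ee_rot: [-3.141, -0.0, 1.632]
wrist_force: [0.9, 0.6, -1.5]
width: 0.094
finger_force: 0.0
```

Emit:
{"op": "carry_out", "data": {"deltas": [{"dx": -1,"dy": 0.47,"dz": 0,"wx": 0,"wy": 0,"wz": 0,"gripper": 0},{"dx": -1,"dy": 0.47,"dz": 0,"wx": 0,"wy": 0,"wz": 0,"gripper": 0},{"dx": -1,"dy": 0.47,"dz": 0,"wx": 0,"wy": 0,"wz": 0,"gripper": 0},{"dx": -1,"dy": 0.47,"dz": 0,"wx": 0,"wy": 0,"wz": 0,"gripper": 0},{"dx": -1,"dy": 0.47,"dz": 0,"wx": 0,"wy": 0,"wz": 0,"gripper": 0},{"dx": -1,"dy": 0.47,"dz": 0,"wx": 0,"wy": 0,"wz": 0,"gripper": 0},{"dx": -1,"dy": 0.47,"dz": 0,"wx": 0,"wy": 0,"wz": 0,"gripper": 0},{"dx": -1,"dy": 0.47,"dz": 0,"wx": 0,"wy": 0,"wz": 0,"gripper": 0},{"dx": -1,"dy": 0.47,"dz": 0,"wx": 0,"wy": 0,"wz": 0,"gripper": 0},{"dx": -1,"dy": 0.47,"dz": 0,"wx": 0,"wy": 0,"wz": 0,"gripper": 0},{"dx": -1,"dy": 0.47,"dz": 0,"wx": 0,"wy": 0,"wz": 0,"gripper": 0},{"dx": -1,"dy": 0.47,"dz": 0,"wx": 0,"wy": 0,"wz": 0,"gripper": 0},{"dx": -1,"dy": 0.47,"dz": 0,"wx": 0,"wy": 0,"wz": 0,"gripper": 0},{"dx": -1,"dy": 0.47,"dz": 0,"wx": 0,"wy": 0,"wz": 0,"gripper": 0},{"dx": -1,"dy": 0.47,"dz": 0,"wx": 0,"wy": 0,"wz": 0,"gripper": 0},{"dx": -1,"dy": 0.47,"dz": 0,"wx": 0,"wy": 0,"wz": 0,"gripper": 0},{"dx": -1,"dy": 0.47,"dz": 0,"wx": 0,"wy": 0,"wz": 0,"gripper": 0},{"dx": -1,"dy": 0.47,"dz": 0,"wx": 0,"wy": 0,"wz": 0,"gripper": 0},{"dx": -0.5,"dy": 0.2,"dz": 0,"wx": 0,"wy": 0,"wz": 0,"gripper": 0},{"dx": 0,"dy": 0,"dz": 0,"wx": 0,"wy": 0,"wz": 0,"gripper": 0}]}}

```text
time: 4.27
tool_pos: [0.5753, -0.2244, 0.2514]
ee_rot: [-3.14, -0.001, 1.63]
wrist_force: [-0.6, -0.2, -0.3]
width: 0.0941
finger_force: 0.0
```

```bash
python3 - <<'E'
from h import *
o=robot.get_obs();print(o['time'],o['tool_pos'],o['ee_rot'],o['wrist_force'],o['wrist_torque'])
np.save('cal1.npy',np.array(cal('wrist'),dtype=object),allow_pickle=True)
a=save('wrist','w1')
c=cal('wrist');Rf=np.array([[np.cos(.058),-np.sin(.058)],[np.sin(.058),np.cos(.058)]])
E
```

```text
4.2667 [ 0.57534153 -0.22443594  0.2513847 ] [-3.14001637e+00 -5.08037421e-04  1.62962156e+00] [-0.56934342 -0.19389168 -0.2501728 ] [-0.04243172  0.06170609 -0.0438994 ]
```

View pics/w1.png

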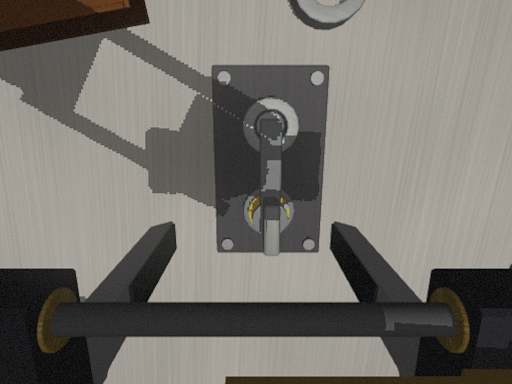

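The wrist view shows the plate from about (212,66) to (319,252), the ring at (271,126), the clamp arm along column 270, and the wing bar from about (272,195) to (272,254). I'll measure these now.

```bash
python3 - <<'E'
from h import *
a=cv2.imread('pics/w1.png');g=cv2.cvtColor(a,cv2.COLOR_BGR2GRAY);c=cal('wrist')
cv2.imwrite('pics/crop2.png',cv2.resize(a[90:260,205:335],None,fx=3.5,fy=3.5,interpolation=cv2.INTER_CUBIC))
P=np.array([ray('wrist',*p,.02,c) for p in [(211.5,65.5),(329,65.5),(319.5,252.5),(217.5,252.5)]])
print(P.round(4).tolist(),P.mean(0)[:2]);print(np.linalg.norm(np.diff(P,axis=0),axis=1))
for bolt in [(224,78),(317,78),(308,244),(228,244)]:print(ray('wrist',*bolt,.02,c)[:2])
for r in range(190,258,4):print(r,g[r,256:290].tolist())
print('ring',ray('wrist',271,126,.04,c))
E
```

```text
[[0.5289, -0.113, 0.02], [0.6379, -0.1064, 0.02], [0.6509, -0.2951, 0.02], [0.5407, -0.302, 0.02]] [ 0.589623   -0.20412916]
[0.10915617 0.1891677  0.11042036]
[ 0.54096468 -0.12328624]
[ 0.62802398 -0.11795337]
[ 0.63745508 -0.28597238]
[ 0.55166446 -0.29135422]
190 [67, 67, 69, 55, 56, 111, 127, 123, 130, 86, 62, 64, 64, 62, 60, 63, 64, 65, 62, 65, 83, 91, 93, 85, 67, 66, 65, 55, 49, 43, 48, 52, 48, 46]
194 [66, 71, 58, 54, 58, 66, 67, 70, 69, 66, 69, 64, 69, 70, 64, 72, 69, 68, 69, 68, 69, 67, 65, 64, 59, 63, 71, 67, 68, 71, 65, 62, 45, 46]
198 [106, 84, 82, 64, 59, 64, 66, 58, 47, 49, 54, 53, 53, 53, 51, 54, 49, 51, 55, 49, 53, 54, 64, 64, 81, 133, 106, 66, 65, 68, 69, 66, 70, 66]
202 [86, 84, 85, 67, 58, 69, 64, 53, 49, 51, 53, 49, 49, 52, 56, 50, 56, 55, 53, 52, 49, 58, 54, 54, 75, 115, 99, 80, 68, 64, 72, 71, 99, 110]
206 [81, 58, 50, 100, 81, 68, 64, 51, 50, 52, 65, 65, 68, 68, 70, 68, 66, 68, 66, 70, 69, 66, 65, 76, 102, 99, 69, 68, 142, 155, 157, 158, 142, 139]
210 [116, 127, 125, 130, 89, 64, 55, 44, 62, 69, 73, 78, 82, 83, 80, 79, 79, 79, 82, 83, 79, 78, 71, 63, 96, 127, 
[... 1131 characters left out ...]
, 73, 78, 75, 75]
242 [74, 77, 75, 73, 74, 76, 63, 57, 96, 116, 129, 137, 137, 142, 141, 140, 143, 145, 142, 142, 141, 135, 125, 84, 69, 73, 68, 75, 74, 72, 78, 74, 75, 73]
246 [78, 72, 73, 74, 76, 73, 68, 59, 96, 119, 130, 136, 138, 140, 138, 140, 142, 141, 143, 140, 142, 131, 128, 83, 66, 75, 68, 69, 75, 76, 75, 72, 74, 73]
250 [75, 72, 73, 73, 73, 67, 75, 61, 98, 119, 128, 136, 133, 135, 134, 135, 137, 140, 144, 140, 138, 131, 120, 86, 70, 71, 73, 70, 70, 74, 77, 72, 78, 70]
254 [164, 167, 167, 167, 166, 166, 169, 158, 129, 111, 117, 125, 125, 124, 129, 127, 126, 132, 127, 132, 128, 117, 121, 153, 164, 168, 169, 166, 170, 168, 170, 169, 169, 170]
ring [ 0.58720415 -0.16361276  0.04      ]
```

View pics/crop2.png

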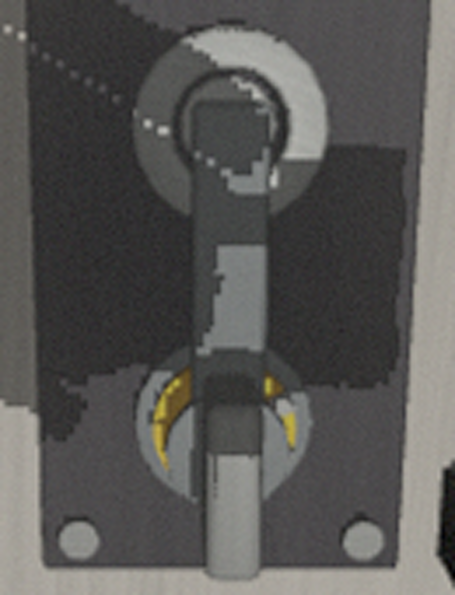

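```bash
python3 - <<'E'
from h import *
c=cal('wrist')
for u in (263.7,271.5,279.5):
  p,q=ray('wrist',u,206,.084,c)[:2],ray('wrist',u,255,.084,c)[:2]
  d=p-q;print(u,p,q,(p+q)/2,np.linalg.norm(d),np.arctan2(-d[0],d[1]))
# arm edges z .0495
for r in (150,185):
  p=ray('wrist',271,r,.0495,c);print(p)
o=robot.get_obs();print(o['tool_pos'],o['ee_rot'])
E
```

```text
263.7 [ 0.58361985 -0.22661352] [ 0.58673116 -0.27082193] [ 0.58517551 -0.24871773] 0.04431775582661741 0.07026231896446378
271.5 [ 0.59006829 -0.22621141] [ 0.59345927 -0.2703991 ] [ 0.59176378 -0.24830526] 0.04431760561221988 0.07659031680486457
279.5 [ 0.59668112 -0.22579905] [ 0.60035887 -0.26996549] [ 0.59851999 -0.24788227] 0.04431929373589601 0.08307844452550515
[ 0.58827643 -0.18424922  0.0495    ]
[ 0.59074021 -0.21652617  0.0495    ]
[ 0.5749826  -0.22310731  0.25168753] [-3.14004451e+00 -1.43392155e-03  1.63059863e+00]
```

Emit:
{"op": "carry_out", "data": {"deltas": [{"dx": -0.66,"dy": 0.385,"dz": 0,"wx": 0,"wy": 0,"wz": -0.13,"gripper": 0},{"dx": -0.66,"dy": 0.385,"dz": 0,"wx": 0,"wy": 0,"wz": 0,"gripper": 0},{"dx": 0,"dy": 0,"dz": 0.9,"wx": 0,"wy": 0,"wz": 0,"gripper": 60},{"dx": 0,"dy": 0,"dz": 0.9,"wx": 0,"wy": 0,"wz": 0,"gripper": 60},{"dx": 0,"dy": 0,"dz": 0.9,"wx": 0,"wy": 0,"wz": 0,"gripper": 60},{"dx": 0,"dy": 0,"dz": 0.9,"wx": 0,"wy": 0,"wz": 0,"gripper": 60},{"dx": 0,"dy": 0,"dz": 0.9,"wx": 0,"wy": 0,"wz": 0,"gripper": 60},{"dx": 0,"dy": 0,"dz": 0.5,"wx": 0,"wy": 0,"wz": 0,"gripper": 60},{"dx": 0,"dy": 0,"dz": 0,"wx": 0,"wy": 0,"wz": 0,"gripper": 60},{"dx": 0,"dy": 0,"dz": 0,"wx": 0,"wy": 0,"wz": 0,"gripper": 60}]}}

```text
time: 5.15
tool_pos: [0.592, -0.2471, 0.1526]
ee_rot: [-3.141, -0.001, 1.648]
wrist_force: [0.0, 0.3, -0.2]
width: 0.0718
finger_force: 0.0
```

Emit:
{"op": "carry_out", "data": {"deltas": [{"dx": -0.08,"dy": 0,"dz": 0.05,"wx": 0,"wy": 0,"wz": 0,"gripper": 255},{"dx": 0,"dy": 0,"dz": 0,"wx": 0,"wy": 0,"wz": 0,"gripper": 255},{"dx": 0,"dy": 0,"dz": 0,"wx": 0,"wy": 0,"wz": 0,"gripper": 255},{"dx": 0,"dy": 0,"dz": 0,"wx": 0,"wy": 0,"wz": 0,"gripper": 255},{"dx": 0,"dy": 0,"dz": 0,"wx": 0,"wy": 0,"wz": 0,"gripper": 255},{"dx": 0,"dy": 0,"dz": 0,"wx": 0,"wy": 0,"wz": 0,"gripper": 255},{"dx": 0,"dy": 0,"dz": 0,"wx": 0,"wy": 0,"wz": 0,"gripper": 255},{"dx": 0,"dy": 0,"dz": 0,"wx": 0,"wy": 0,"wz": 0,"gripper": 255}]}}

```text
time: 5.82
tool_pos: [0.5925, -0.2496, 0.1517]
ee_rot: [3.142, -0.0, 1.647]
wrist_force: [0.2, 0.1, -0.6]
width: 0.022
finger_force: 0.0
```

```bash
cat > s.py <<'E'
from h import *
o=robot.get_obs();print(round(o['time'],2),o['tool_pos'].round(4),o['ee_rot'].round(4),'F',o['wrist_force'].round(1),'T',o['wrist_torque'].round(3),'w',round(o['width'],4),round(o['finger_force'],1),'t6',o['joint_torque'][5].round(3),'j6',o['joint_positions'][5].round(4))
E
python3 s.py
```

```text
5.82 [ 0.5925 -0.2496  0.1517] [ 3.1415e+00 -1.0000e-04  1.6474e+00] F [ 0.2  0.1 -0.6] T [-0.048  0.035  0.022] w 0.022 0.0 t6 0.0 j6 -0.5635
```

Emit:
{"op": "carry_out", "data": {"deltas": [{"dx": 0,"dy": 0,"dz": 0,"wx": 0,"wy": 0,"wz": 0,"gripper": 255},{"dx": 0,"dy": 0,"dz": 0,"wx": 0,"wy": 0,"wz": 0,"gripper": 255},{"dx": 0,"dy": 0,"dz": 0,"wx": 0,"wy": 0,"wz": 0,"gripper": 255}]}}

```text
time: 6.07
tool_pos: [0.5925, -0.2496, 0.1516]
ee_rot: [3.141, -0.0, 1.647]
wrist_force: [-0.4, -0.0, -0.2]
width: 0.0139
finger_force: 30.0
```

```bash
python3 s.py
```

```text
6.07 [ 0.5925 -0.2496  0.1516] [ 3.1414e+00 -1.0000e-04  1.6473e+00] F [-0.4 -0.  -0.2] T [-0.023  0.052  0.017] w 0.0139 30.0 t6 -0.014 j6 -0.5635
```

Emit:
{"op": "carry_out", "data": {"deltas": [{"dx": 0,"dy": 0,"dz": 0,"wx": 0,"wy": 0,"wz": 0.25,"gripper": 255},{"dx": 0,"dy": 0,"dz": 0,"wx": 0,"wy": 0,"wz": 0.25,"gripper": 255},{"dx": 0,"dy": 0,"dz": 0,"wx": 0,"wy": 0,"wz": 0,"gripper": 255}]}}

```text
time: 6.32
tool_pos: [0.5925, -0.2496, 0.1516]
ee_rot: [3.142, 0.0, 1.587]
wrist_force: [0.4, -0.8, -0.1]
width: 0.0139
finger_force: 30.0
```

```bash
python3 s.py
```

```text
6.32 [ 0.5925 -0.2496  0.1516] [3.1416 0.     1.5871] F [ 0.4 -0.8 -0.1] T [-0.032 -0.002  0.133] w 0.0139 30.0 t6 0.28 j6 -0.5032
```

Emit:
{"op": "carry_out", "data": {"deltas": [{"dx": 0,"dy": 0,"dz": 0,"wx": 0,"wy": 0,"wz": 0.25,"gripper": 255},{"dx": 0,"dy": 0,"dz": 0,"wx": 0,"wy": 0,"wz": 0.25,"gripper": 255},{"dx": 0,"dy": 0,"dz": 0,"wx": 0,"wy": 0,"wz": 0,"gripper": 255}]}}

```text
time: 6.57
tool_pos: [0.5925, -0.2495, 0.1516]
ee_rot: [-3.142, -0.0, 1.528]
wrist_force: [0.5, -0.3, -0.6]
width: 0.0137
finger_force: 30.0
```

```bash
python3 s.py
```

```text
6.57 [ 0.5925 -0.2495  0.1516] [-3.1416e+00 -2.0000e-04  1.5278e+00] F [ 0.5 -0.3 -0.6] T [-0.173  0.057  0.062] w 0.0137 30.0 t6 0.285 j6 -0.4438
```

Emit:
{"op": "carry_out", "data": {"deltas": [{"dx": 0,"dy": 0,"dz": 0,"wx": 0,"wy": 0,"wz": 0.2,"gripper": 255},{"dx": 0,"dy": 0,"dz": 0,"wx": 0,"wy": 0,"wz": 0,"gripper": 255}]}}

```text
time: 6.73
tool_pos: [0.5925, -0.2495, 0.1516]
ee_rot: [3.142, -0.0, 1.503]
wrist_force: [0.8, -0.3, -1.2]
width: 0.0136
finger_force: 30.0
```

```bash
python3 s.py
```

```text
6.73 [ 0.5925 -0.2495  0.1516] [ 3.1415e+00 -1.0000e-04  1.5032e+00] F [ 0.8 -0.3 -1.2] T [-0.074 -0.021  0.109] w 0.0136 30.0 t6 0.248 j6 -0.4193
```

Emit:
{"op": "carry_out", "data": {"deltas": [{"dx": 0,"dy": 0,"dz": 0,"wx": 0,"wy": 0,"wz": 0.15,"gripper": 255},{"dx": 0,"dy": 0,"dz": 0,"wx": 0,"wy": 0,"wz": 0,"gripper": 255}]}}

```text
time: 6.9
tool_pos: [0.5924, -0.2496, 0.1516]
ee_rot: [-3.142, -0.0, 1.485]
wrist_force: [-0.5, 0.7, 0.2]
width: 0.0137
finger_force: 30.0
```

```bash
python3 s.py
```

```text
6.9 [ 0.5924 -0.2496  0.1516] [-3.1416e+00 -1.0000e-04  1.4850e+00] F [-0.5  0.7  0.2] T [-0.056  0.04   0.148] w 0.0137 30.0 t6 0.261 j6 -0.4011
```

Emit:
{"op": "carry_out", "data": {"deltas": [{"dx": 0,"dy": 0,"dz": 0,"wx": 0,"wy": 0,"wz": 0.1,"gripper": 255},{"dx": 0,"dy": 0,"dz": 0,"wx": 0,"wy": 0,"wz": 0,"gripper": 255}]}}

```text
time: 7.07
tool_pos: [0.5925, -0.2496, 0.1516]
ee_rot: [-3.142, -0.0, 1.473]
wrist_force: [0.6, -0.9, -0.5]
width: 0.0139
finger_force: 30.0
```

```bash
python3 s.py
```

```text
7.07 [ 0.5925 -0.2496  0.1516] [-3.1416e+00 -1.0000e-04  1.4732e+00] F [ 0.6 -0.9 -0.5] T [-0.037  0.018  0.22 ] w 0.0139 30.0 t6 0.307 j6 -0.3892
```

Emit:
{"op": "carry_out", "data": {"deltas": [{"dx": 0,"dy": 0,"dz": 0,"wx": 0,"wy": 0,"wz": -0.42,"gripper": 255},{"dx": 0,"dy": 0,"dz": 0,"wx": 0,"wy": 0,"wz": -0.42,"gripper": 255},{"dx": 0,"dy": 0,"dz": 0,"wx": 0,"wy": 0,"wz": -0.42,"gripper": 255},{"dx": 0,"dy": 0,"dz": 0,"wx": 0,"wy": 0,"wz": -0.42,"gripper": 255},{"dx": 0,"dy": 0,"dz": 0,"wx": 0,"wy": 0,"wz": -0.42,"gripper": 255}]}}

```text
time: 7.48
tool_pos: [0.5925, -0.2496, 0.1516]
ee_rot: [3.141, -0.0, 1.727]
wrist_force: [0.4, 0.4, -0.5]
width: 0.0137
finger_force: 30.0
```

```bash
python3 s.py
```

```text
7.48 [ 0.5925 -0.2496  0.1516] [ 3.1413e+00 -1.0000e-04  1.7273e+00] F [ 0.4  0.4 -0.5] T [-0.091 -0.004 -0.049] w 0.0137 30.0 t6 0.443 j6 -0.6435
```

Emit:
{"op": "carry_out", "data": {"deltas": [{"dx": 0,"dy": 0,"dz": 0,"wx": 0,"wy": 0,"wz": -0.15,"gripper": 255},{"dx": 0,"dy": 0,"dz": 0,"wx": 0,"wy": 0,"wz": 0,"gripper": 255}]}}

```text
time: 7.65
tool_pos: [0.5925, -0.2496, 0.1516]
ee_rot: [3.141, -0.0, 1.743]
wrist_force: [1.2, -0.6, -0.1]
width: 0.0137
finger_force: 30.0
```

```bash
python3 s.py
```

```text
7.65 [ 0.5925 -0.2496  0.1516] [ 3.1414e+00 -1.0000e-04  1.7427e+00] F [ 1.2 -0.6 -0.1] T [-0.061 -0.043  0.006] w 0.0137 30.0 t6 -0.192 j6 -0.6589
```

Emit:
{"op": "carry_out", "data": {"deltas": [{"dx": 0,"dy": 0,"dz": 0,"wx": 0,"wy": 0,"wz": -0.15,"gripper": 255},{"dx": 0,"dy": 0,"dz": 0,"wx": 0,"wy": 0,"wz": 0,"gripper": 255}]}}

```text
time: 7.82
tool_pos: [0.5925, -0.2496, 0.1516]
ee_rot: [3.141, -0.0, 1.761]
wrist_force: [1.8, -0.1, -0.5]
width: 0.014
finger_force: 30.0
```

```bash
python3 s.py
```

```text
7.82 [ 0.5925 -0.2496  0.1516] [ 3.1414 -0.      1.7615] F [ 1.8 -0.1 -0.5] T [-0.111 -0.113 -0.08 ] w 0.014 30.0 t6 -0.193 j6 -0.6776
```

Emit:
{"op": "carry_out", "data": {"deltas": [{"dx": 0,"dy": 0,"dz": 0,"wx": 0,"wy": 0,"wz": -0.1,"gripper": 255},{"dx": 0,"dy": 0,"dz": 0,"wx": 0,"wy": 0,"wz": 0,"gripper": 255}]}}

```text
time: 7.98
tool_pos: [0.5925, -0.2496, 0.1516]
ee_rot: [3.141, 0.0, 1.774]
wrist_force: [1.0, -0.2, -1.3]
width: 0.0136
finger_force: 29.9
```

```bash
python3 s.py
```

```text
7.98 [ 0.5925 -0.2496  0.1516] [3.1413 0.     1.7735] F [ 1.  -0.2 -1.3] T [-0.145 -0.148 -0.093] w 0.0136 29.9 t6 -0.192 j6 -0.6897
```

Emit:
{"op": "carry_out", "data": {"deltas": [{"dx": 0,"dy": 0,"dz": 0,"wx": 0,"wy": 0,"wz": 0.46,"gripper": 255},{"dx": 0,"dy": 0,"dz": 0,"wx": 0,"wy": 0,"wz": 0.46,"gripper": 255},{"dx": 0,"dy": 0,"dz": 0,"wx": 0,"wy": 0,"wz": 0.46,"gripper": 255},{"dx": 0,"dy": 0,"dz": 0,"wx": 0,"wy": 0,"wz": 0.46,"gripper": 255},{"dx": 0,"dy": 0,"dz": 0,"wx": 0,"wy": 0,"wz": 0.46,"gripper": 255},{"dx": 0,"dy": 0,"dz": 0,"wx": 0,"wy": 0,"wz": -0.46,"gripper": 255},{"dx": 0,"dy": 0,"dz": 0,"wx": 0,"wy": 0,"wz": -0.46,"gripper": 255},{"dx": 0,"dy": 0,"dz": 0,"wx": 0,"wy": 0,"wz": -0.46,"gripper": 255},{"dx": 0,"dy": 0,"dz": 0,"wx": 0,"wy": 0,"wz": -0.46,"gripper": 255},{"dx": 0,"dy": 0,"dz": 0,"wx": 0,"wy": 0,"wz": -0.46,"gripper": 255},{"dx": 0,"dy": 0,"dz": 0,"wx": 0,"wy": 0,"wz": 0.46,"gripper": 255},{"dx": 0,"dy": 0,"dz": 0,"wx": 0,"wy": 0,"wz": 0.46,"gripper": 255},{"dx": 0,"dy": 0,"dz": 0,"wx": 0,"wy": 0,"wz": 0.46,"gripper": 255},{"dx": 0,"dy": 0,"dz": 0,"wx": 0,"wy": 0,"wz": 0.46,"gripper": 255},{"dx": 0,"dy": 0,"dz": 0,"wx": 0,"wy": 0,"wz": 0.46,"gripper": 255},{"dx": 0,"dy": 0,"dz": 0,"wx": 0,"wy": 0,"wz": -0.46,"gripper": 255},{"dx": 0,"dy": 0,"dz": 0,"wx": 0,"wy": 0,"wz": -0.46,"gripper": 255},{"dx": 0,"dy": 0,"dz": 0,"wx": 0,"wy": 0,"wz": -0.46,"gripper": 255},{"dx": 0,"dy": 0,"dz": 0,"wx": 0,"wy": 0,"wz": -0.46,"gripper": 255},{"dx": 0,"dy": 0,"dz": 0,"wx": 0,"wy": 0,"wz": -0.46,"gripper": 255}]}}

```text
time: 9.65
tool_pos: [0.5925, -0.2496, 0.1516]
ee_rot: [3.141, -0.0, 1.776]
wrist_force: [0.9, -0.6, -1.4]
width: 0.0135
finger_force: 29.9
```

```bash
python3 s.py
```

```text
9.65 [ 0.5925 -0.2496  0.1516] [ 3.1414 -0.      1.7759] F [ 0.9 -0.6 -1.4] T [-0.105 -0.152 -0.147] w 0.0135 29.9 t6 0.403 j6 -0.692
```

Emit:
{"op": "carry_out", "data": {"deltas": [{"dx": 0,"dy": 0,"dz": 0,"wx": 0,"wy": 0,"wz": 0.46,"gripper": 255},{"dx": 0,"dy": 0,"dz": 0,"wx": 0,"wy": 0,"wz": 0.46,"gripper": 255},{"dx": 0,"dy": 0,"dz": 0,"wx": 0,"wy": 0,"wz": 0.46,"gripper": 255},{"dx": 0,"dy": 0,"dz": 0,"wx": 0,"wy": 0,"wz": 0.46,"gripper": 255},{"dx": 0,"dy": 0,"dz": 0,"wx": 0,"wy": 0,"wz": 0.46,"gripper": 255},{"dx": 0,"dy": 0,"dz": 0,"wx": 0,"wy": 0,"wz": -0.46,"gripper": 255},{"dx": 0,"dy": 0,"dz": 0,"wx": 0,"wy": 0,"wz": -0.46,"gripper": 255},{"dx": 0,"dy": 0,"dz": 0,"wx": 0,"wy": 0,"wz": -0.46,"gripper": 255},{"dx": 0,"dy": 0,"dz": 0,"wx": 0,"wy": 0,"wz": -0.46,"gripper": 255},{"dx": 0,"dy": 0,"dz": 0,"wx": 0,"wy": 0,"wz": -0.46,"gripper": 255},{"dx": 0,"dy": 0,"dz": 0,"wx": 0,"wy": 0,"wz": 0.46,"gripper": 255},{"dx": 0,"dy": 0,"dz": 0,"wx": 0,"wy": 0,"wz": 0.46,"gripper": 255},{"dx": 0,"dy": 0,"dz": 0,"wx": 0,"wy": 0,"wz": 0.46,"gripper": 255},{"dx": 0,"dy": 0,"dz": 0,"wx": 0,"wy": 0,"wz": 0.46,"gripper": 255},{"dx": 0,"dy": 0,"dz": 0,"wx": 0,"wy": 0,"wz": 0.46,"gripper": 255}]}}

```text
time: 10.9
tool_pos: [0.5924, -0.2496, 0.1516]
ee_rot: [-3.141, 0.0, 1.495]
wrist_force: [-0.4, 0.3, -1.1]
width: 0.014
finger_force: 30.0
```

```bash
python3 s.py
```

```text
10.9 [ 0.5924 -0.2496  0.1516] [-3.1415  0.      1.495 ] F [-0.4  0.3 -1.1] T [-0.119 -0.065  0.074] w 0.014 30.0 t6 -0.454 j6 -0.411
```

Emit:
{"op": "carry_out", "data": {"deltas": [{"dx": 0,"dy": 0,"dz": 0,"wx": 0,"wy": 0,"wz": -0.46,"gripper": 255},{"dx": 0,"dy": 0,"dz": 0,"wx": 0,"wy": 0,"wz": -0.46,"gripper": 255},{"dx": 0,"dy": 0,"dz": 0,"wx": 0,"wy": 0,"wz": -0.46,"gripper": 255},{"dx": 0,"dy": 0,"dz": 0,"wx": 0,"wy": 0,"wz": -0.46,"gripper": 255},{"dx": 0,"dy": 0,"dz": 0,"wx": 0,"wy": 0,"wz": -0.46,"gripper": 255},{"dx": 0,"dy": 0,"dz": 0,"wx": 0,"wy": 0,"wz": 0.46,"gripper": 255},{"dx": 0,"dy": 0,"dz": 0,"wx": 0,"wy": 0,"wz": 0.46,"gripper": 255},{"dx": 0,"dy": 0,"dz": 0,"wx": 0,"wy": 0,"wz": 0.46,"gripper": 255},{"dx": 0,"dy": 0,"dz": 0,"wx": 0,"wy": 0,"wz": 0.46,"gripper": 255},{"dx": 0,"dy": 0,"dz": 0,"wx": 0,"wy": 0,"wz": 0.46,"gripper": 255},{"dx": 0,"dy": 0,"dz": 0,"wx": 0,"wy": 0,"wz": -0.46,"gripper": 255},{"dx": 0,"dy": 0,"dz": 0,"wx": 0,"wy": 0,"wz": -0.46,"gripper": 255},{"dx": 0,"dy": 0,"dz": 0,"wx": 0,"wy": 0,"wz": -0.46,"gripper": 255},{"dx": 0,"dy": 0,"dz": 0,"wx": 0,"wy": 0,"wz": -0.46,"gripper": 255},{"dx": 0,"dy": 0,"dz": 0,"wx": 0,"wy": 0,"wz": -0.46,"gripper": 255},{"dx": 0,"dy": 0,"dz": 0,"wx": 0,"wy": 0,"wz": 0.46,"gripper": 255},{"dx": 0,"dy": 0,"dz": 0,"wx": 0,"wy": 0,"wz": 0.46,"gripper": 255},{"dx": 0,"dy": 0,"dz": 0,"wx": 0,"wy": 0,"wz": 0.46,"gripper": 255},{"dx": 0,"dy": 0,"dz": 0,"wx": 0,"wy": 0,"wz": 0.46,"gripper": 255},{"dx": 0,"dy": 0,"dz": 0,"wx": 0,"wy": 0,"wz": 0.46,"gripper": 255}]}}

```text
time: 12.57
tool_pos: [0.5924, -0.2496, 0.1516]
ee_rot: [-3.141, -0.0, 1.495]
wrist_force: [0.3, 1.0, -0.6]
width: 0.0137
finger_force: 30.0
```

Emit:
{"op": "carry_out", "data": {"deltas": [{"dx": 0,"dy": 0,"dz": 0,"wx": 0,"wy": 0,"wz": -0.46,"gripper": 255},{"dx": 0,"dy": 0,"dz": 0,"wx": 0,"wy": 0,"wz": -0.46,"gripper": 255},{"dx": 0,"dy": 0,"dz": 0,"wx": 0,"wy": 0,"wz": -0.46,"gripper": 255},{"dx": 0,"dy": 0,"dz": 0,"wx": 0,"wy": 0,"wz": -0.46,"gripper": 255},{"dx": 0,"dy": 0,"dz": 0,"wx": 0,"wy": 0,"wz": -0.46,"gripper": 255},{"dx": 0,"dy": 0,"dz": 0,"wx": 0,"wy": 0,"wz": 0.46,"gripper": 255},{"dx": 0,"dy": 0,"dz": 0,"wx": 0,"wy": 0,"wz": 0.46,"gripper": 255},{"dx": 0,"dy": 0,"dz": 0,"wx": 0,"wy": 0,"wz": 0.46,"gripper": 255},{"dx": 0,"dy": 0,"dz": 0,"wx": 0,"wy": 0,"wz": 0.46,"gripper": 255},{"dx": 0,"dy": 0,"dz": 0,"wx": 0,"wy": 0,"wz": 0.46,"gripper": 255},{"dx": 0,"dy": 0,"dz": 0,"wx": 0,"wy": 0,"wz": -0.46,"gripper": 255},{"dx": 0,"dy": 0,"dz": 0,"wx": 0,"wy": 0,"wz": -0.46,"gripper": 255},{"dx": 0,"dy": 0,"dz": 0,"wx": 0,"wy": 0,"wz": -0.46,"gripper": 255},{"dx": 0,"dy": 0,"dz": 0,"wx": 0,"wy": 0,"wz": -0.46,"gripper": 255},{"dx": 0,"dy": 0,"dz": 0,"wx": 0,"wy": 0,"wz": -0.46,"gripper": 255},{"dx": 0,"dy": 0,"dz": 0,"wx": 0,"wy": 0,"wz": 0.46,"gripper": 255},{"dx": 0,"dy": 0,"dz": 0,"wx": 0,"wy": 0,"wz": 0.46,"gripper": 255},{"dx": 0,"dy": 0,"dz": 0,"wx": 0,"wy": 0,"wz": 0.46,"gripper": 255},{"dx": 0,"dy": 0,"dz": 0,"wx": 0,"wy": 0,"wz": 0.46,"gripper": 255},{"dx": 0,"dy": 0,"dz": 0,"wx": 0,"wy": 0,"wz": 0.46,"gripper": 255}]}}

```text
time: 14.23
tool_pos: [0.5924, -0.2496, 0.1516]
ee_rot: [-3.141, -0.0, 1.495]
wrist_force: [0.4, 0.4, -0.9]
width: 0.0136
finger_force: 30.0
```

```bash
python3 s.py
```

```text
14.23 [ 0.5924 -0.2496  0.1516] [-3.1414 -0.      1.4949] F [ 0.4  0.4 -0.9] T [-0.037 -0.1    0.048] w 0.0136 30.0 t6 -0.499 j6 -0.411
```

Emit:
{"op": "carry_out", "data": {"deltas": [{"dx": 0,"dy": 0,"dz": 0,"wx": 0,"wy": 0,"wz": 0.2,"gripper": 255},{"dx": 0,"dy": 0,"dz": 0,"wx": 0,"wy": 0,"wz": 0,"gripper": 255}]}}

```text
time: 14.4
tool_pos: [0.5924, -0.2496, 0.1516]
ee_rot: [-3.141, -0.0, 1.474]
wrist_force: [0.1, 0.2, -0.8]
width: 0.0141
finger_force: 30.0
```

```bash
python3 s.py
```

```text
14.4 [ 0.5924 -0.2496  0.1516] [-3.1414 -0.      1.4736] F [ 0.1  0.2 -0.8] T [-0.135  0.036  0.01 ] w 0.0141 30.0 t6 0.215 j6 -0.3897
```

Emit:
{"op": "carry_out", "data": {"deltas": [{"dx": 0,"dy": 0,"dz": 0,"wx": 0,"wy": 0,"wz": 0.15,"gripper": 255},{"dx": 0,"dy": 0,"dz": 0,"wx": 0,"wy": 0,"wz": 0,"gripper": 255}]}}

```text
time: 14.57
tool_pos: [0.5924, -0.2496, 0.1516]
ee_rot: [-3.141, -0.0, 1.455]
wrist_force: [0.8, 0.1, -1.0]
width: 0.0138
finger_force: 30.0
```

```bash
python3 s.py
```

```text
14.57 [ 0.5924 -0.2496  0.1516] [-3.1414e+00 -1.0000e-04  1.4552e+00] F [ 0.8  0.1 -1. ] T [-0.101 -0.013  0.02 ] w 0.0138 30.0 t6 0.135 j6 -0.3713
```

Emit:
{"op": "carry_out", "data": {"deltas": [{"dx": 0,"dy": 0,"dz": 0,"wx": 0,"wy": 0,"wz": 0.15,"gripper": 255},{"dx": 0,"dy": 0,"dz": 0,"wx": 0,"wy": 0,"wz": 0,"gripper": 255}]}}

```text
time: 14.73
tool_pos: [0.5924, -0.2496, 0.1516]
ee_rot: [-3.141, -0.0, 1.437]
wrist_force: [0.6, -0.4, -0.1]
width: 0.0138
finger_force: 30.0
```

```bash
python3 s.py
```

```text
14.73 [ 0.5924 -0.2496  0.1516] [-3.1414e+00 -1.0000e-04  1.4367e+00] F [ 0.6 -0.4 -0.1] T [-0.035 -0.01   0.067] w 0.0138 30.0 t6 0.137 j6 -0.3529
```

The knob has broken free: it is well past the old stop with only about 0.05 N m on it. Now I swing it open.

Emit:
{"op": "carry_out", "data": {"deltas": [{"dx": 0,"dy": 0,"dz": 0,"wx": 0,"wy": 0,"wz": 0.3,"gripper": 255},{"dx": 0,"dy": 0,"dz": 0,"wx": 0,"wy": 0,"wz": 0.5,"gripper": 255},{"dx": 0,"dy": 0,"dz": 0,"wx": 0,"wy": 0,"wz": 0.6,"gripper": 255},{"dx": 0,"dy": 0,"dz": 0,"wx": 0,"wy": 0,"wz": 0.6,"gripper": 255},{"dx": 0,"dy": 0,"dz": 0,"wx": 0,"wy": 0,"wz": 0.6,"gripper": 255},{"dx": 0,"dy": 0,"dz": 0,"wx": 0,"wy": 0,"wz": 0.6,"gripper": 255},{"dx": 0,"dy": 0,"dz": 0,"wx": 0,"wy": 0,"wz": 0.6,"gripper": 255},{"dx": 0,"dy": 0,"dz": 0,"wx": 0,"wy": 0,"wz": 0.6,"gripper": 255},{"dx": 0,"dy": 0,"dz": 0,"wx": 0,"wy": 0,"wz": 0.6,"gripper": 255},{"dx": 0,"dy": 0,"dz": 0,"wx": 0,"wy": 0,"wz": 0.6,"gripper": 255},{"dx": 0,"dy": 0,"dz": 0,"wx": 0,"wy": 0,"wz": 0.6,"gripper": 255},{"dx": 0,"dy": 0,"dz": 0,"wx": 0,"wy": 0,"wz": 0.6,"gripper": 255},{"dx": 0,"dy": 0,"dz": 0,"wx": 0,"wy": 0,"wz": 0.6,"gripper": 255},{"dx": 0,"dy": 0,"dz": 0,"wx": 0,"wy": 0,"wz": 0.6,"gripper": 255},{"dx": 0,"dy": 0,"dz": 0,"wx": 0,"wy": 0,"wz": 0.4,"gripper": 255},{"dx": 0,"dy": 0,"dz": 0,"wx": 0,"wy": 0,"wz": 0,"gripper": 255}]}}

```text
time: 16.07
tool_pos: [0.5922, -0.2494, 0.1516]
ee_rot: [-3.141, 0.001, 0.429]
wrist_force: [-1.6, 0.2, -0.3]
width: 0.0139
finger_force: 30.0
```

```bash
python3 s.py
```

```text
16.07 [ 0.5922 -0.2494  0.1516] [-3.1407e+00  5.0000e-04  4.2880e-01] F [-1.6  0.2 -0.3] T [0.063 0.301 0.043] w 0.0139 30.0 t6 0.364 j6 0.6552
```

Emit:
{"op": "carry_out", "data": {"deltas": [{"dx": 0,"dy": 0,"dz": 0,"wx": 0,"wy": 0,"wz": 0.25,"gripper": 255},{"dx": 0,"dy": 0,"dz": 0,"wx": 0,"wy": 0,"wz": 0.25,"gripper": 255},{"dx": 0,"dy": 0,"dz": 0,"wx": 0,"wy": 0,"wz": 0.1,"gripper": 255},{"dx": 0,"dy": 0,"dz": 0,"wx": 0,"wy": 0,"wz": 0,"gripper": 255}]}}

```text
time: 16.4
tool_pos: [0.5922, -0.2494, 0.1516]
ee_rot: [-3.141, 0.001, 0.358]
wrist_force: [-1.5, 0.4, 1.0]
width: 0.0135
finger_force: 30.0
```

```bash
python3 s.py
```

```text
16.4 [ 0.5922 -0.2494  0.1516] [-3.1407e+00  6.0000e-04  3.5840e-01] F [-1.5  0.4  1. ] T [0.156 0.425 0.028] w 0.0135 30.0 t6 0.126 j6 0.7255
```

Emit:
{"op": "carry_out", "data": {"deltas": [{"dx": 0,"dy": 0,"dz": 0,"wx": 0,"wy": 0,"wz": 0.15,"gripper": 255},{"dx": 0,"dy": 0,"dz": 0,"wx": 0,"wy": 0,"wz": 0,"gripper": 255}]}}

```text
time: 16.57
tool_pos: [0.5922, -0.2494, 0.1516]
ee_rot: [-3.141, 0.001, 0.339]
wrist_force: [-1.7, 0.9, 0.1]
width: 0.0138
finger_force: 30.0
```

```bash
python3 s.py
```

```text
16.57 [ 0.5922 -0.2494  0.1516] [-3.1408e+00  5.0000e-04  3.3920e-01] F [-1.7  0.9  0.1] T [0.189 0.441 0.037] w 0.0138 30.0 t6 0.135 j6 0.7447
```

Emit:
{"op": "carry_out", "data": {"deltas": [{"dx": 0,"dy": 0,"dz": 0,"wx": 0,"wy": 0,"wz": 0.12,"gripper": 255},{"dx": 0,"dy": 0,"dz": 0,"wx": 0,"wy": 0,"wz": 0,"gripper": 255}]}}

```text
time: 16.73
tool_pos: [0.5922, -0.2494, 0.1516]
ee_rot: [-3.141, 0.001, 0.325]
wrist_force: [-2.3, 1.3, 0.5]
width: 0.014
finger_force: 30.0
```

```bash
python3 s.py
```

```text
16.73 [ 0.5922 -0.2494  0.1516] [-3.1408e+00  5.0000e-04  3.2460e-01] F [-2.3  1.3  0.5] T [0.285 0.582 0.041] w 0.014 30.0 t6 0.135 j6 0.7593
```

Emit:
{"op": "carry_out", "data": {"deltas": [{"dx": 0,"dy": 0,"dz": 0,"wx": 0,"wy": 0,"wz": 0.12,"gripper": 255},{"dx": 0,"dy": 0,"dz": 0,"wx": 0,"wy": 0,"wz": 0,"gripper": 255}]}}

```text
time: 16.9
tool_pos: [0.5922, -0.2494, 0.1516]
ee_rot: [-3.141, 0.001, 0.31]
wrist_force: [-2.5, 1.1, 0.4]
width: 0.0134
finger_force: 30.0
```

```bash
python3 s.py
```

```text
16.9 [ 0.5922 -0.2494  0.1516] [-3.1408e+00  6.0000e-04  3.1020e-01] F [-2.5  1.1  0.4] T [0.313 0.719 0.16 ] w 0.0134 30.0 t6 0.233 j6 0.7737
```

The wrist torque now rises past friction, so the knob is on its open stop. I release, lift and turn back to grip across the plate's x.

Emit:
{"op": "carry_out", "data": {"deltas": [{"dx": 0,"dy": 0,"dz": 0,"wx": 0,"wy": 0,"wz": 0,"gripper": 0},{"dx": 0,"dy": 0,"dz": 0,"wx": 0,"wy": 0,"wz": 0,"gripper": 0},{"dx": 0,"dy": 0,"dz": 0,"wx": 0,"wy": 0,"wz": 0,"gripper": 0},{"dx": 0,"dy": 0,"dz": 0,"wx": 0,"wy": 0,"wz": 0,"gripper": 0},{"dx": 0,"dy": 0,"dz": -0.5,"wx": 0,"wy": 0,"wz": 0,"gripper": 0},{"dx": 0,"dy": 0,"dz": -1,"wx": 0,"wy": 0,"wz": 0,"gripper": 0},{"dx": 0,"dy": 0,"dz": -1,"wx": 0,"wy": 0,"wz": 0,"gripper": 0},{"dx": 0,"dy": 0,"dz": -0.4,"wx": 0,"wy": 0,"wz": -1,"gripper": 0},{"dx": 0,"dy": 0,"dz": -0.4,"wx": 0,"wy": 0,"wz": -1,"gripper": 0},{"dx": 0,"dy": 0,"dz": -0.4,"wx": 0,"wy": 0,"wz": -1,"gripper": 0},{"dx": 0,"dy": 0,"dz": -0.4,"wx": 0,"wy": 0,"wz": -1,"gripper": 0},{"dx": 0,"dy": 0,"dz": -0.4,"wx": 0,"wy": 0,"wz": -1,"gripper": 0},{"dx": 0,"dy": 0,"dz": -0.4,"wx": 0,"wy": 0,"wz": -1,"gripper": 0},{"dx": 0,"dy": 0,"dz": 0,"wx": 0,"wy": 0,"wz": -1,"gripper": 0},{"dx": 0,"dy": 0,"dz": 0,"wx": 0,"wy": 0,"wz": -1,"gripper": 0},{"dx": 0,"dy": 0,"dz": 0,"wx": 0,"wy": 0,"wz": -1,"gripper": 0},{"dx": 0,"dy": 0,"dz": 0,"wx": 0,"wy": 0,"wz": -1,"gripper": 0},{"dx": 0,"dy": 0,"dz": 0,"wx": 0,"wy": 0,"wz": -1,"gripper": 0},{"dx": 1,"dy": 0,"dz": 0,"wx": 0,"wy": 0,"wz": 0,"gripper": 0},{"dx": 0,"dy": 0,"dz": 0,"wx": 0,"wy": 0,"wz": 0,"gripper": 0}]}}

```text
time: 18.57
tool_pos: [0.5915, -0.2277, 0.2507]
ee_rot: [3.14, -0.001, 1.632]
wrist_force: [0.7, -0.0, 0.3]
width: 0.0941
finger_force: 0.0
```

```bash
python3 s.py; python3 - <<'E'
from h import *
np.set_printoptions(precision=4)
a=save('wrist','w2');c=cal('wrist')
print('ring pred px',proj('wrist',(.5871,-.1642,.04),c),'knob',proj('wrist',(.592,-.249,.084),c),'tip pred',proj('wrist',(.679,-.220,.0495),c))
E
```

```text
18.57 [ 0.5915 -0.2277  0.2507] [ 3.1402e+00 -1.3000e-03  1.6322e+00] F [ 0.7 -0.   0.3] T [-0.085  0.092  0.02 ] w 0.0941 0.0 t6 0.084 j6 -0.519
ring pred px (np.float64(252.50600822910226), np.float64(118.62110918329714)) knob (np.float64(251.99327853850195), np.float64(224.29985323666924)) tip pred (np.float64(347.92235242046917), np.float64(187.1702997472568))
```

View pics/w2.png

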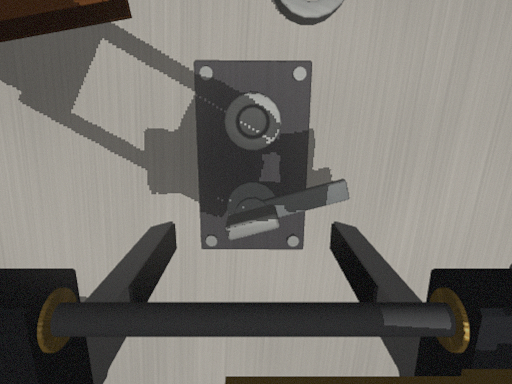

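The arm tip is at (347,188) against (348,187) predicted for 1.3 rad, so it is fully open and clear. The ring at (252,120) agrees with (252.5,118.6). Now I grip the ring.

Emit:
{"op": "carry_out", "data": {"deltas": [{"dx": 0.8,"dy": -0.02,"dz": 0,"wx": 0,"wy": 0,"wz": 0,"gripper": 0},{"dx": 0.8,"dy": -0.01,"dz": 0,"wx": 0,"wy": 0,"wz": 0,"gripper": 0},{"dx": 0.8,"dy": 0,"dz": 0.3,"wx": 0,"wy": 0,"wz": 0,"gripper": 0},{"dx": 0.8,"dy": 0,"dz": 0.7,"wx": 0,"wy": 0,"wz": 0,"gripper": 0},{"dx": 0,"dy": 0,"dz": 1,"wx": 0,"wy": 0,"wz": 0,"gripper": 0},{"dx": 0,"dy": 0,"dz": 1,"wx": 0,"wy": 0,"wz": 0,"gripper": 0},{"dx": 0,"dy": 0,"dz": 1,"wx": 0,"wy": 0,"wz": 0,"gripper": 0},{"dx": 0,"dy": 0,"dz": 1,"wx": 0,"wy": 0,"wz": 0,"gripper": 0},{"dx": 0,"dy": 0,"dz": 0.8,"wx": 0,"wy": 0,"wz": 0,"gripper": 0},{"dx": 0,"dy": 0,"dz": 0.4,"wx": 0,"wy": 0,"wz": 0,"gripper": 0},{"dx": 0,"dy": 0,"dz": 0,"wx": 0,"wy": 0,"wz": 0,"gripper": 0},{"dx": 0,"dy": 0,"dz": 0,"wx": 0,"wy": 0,"wz": 0,"gripper": 0}]}}

```text
time: 19.62
tool_pos: [0.5868, -0.165, 0.1256]
ee_rot: [-3.141, -0.0, 1.631]
wrist_force: [0.5, 0.3, 0.4]
width: 0.094
finger_force: 0.0
```

```bash
python3 s.py
```

```text
19.62 [ 0.5868 -0.165   0.1256] [-3.1412e+00 -4.0000e-04  1.6312e+00] F [0.5 0.3 0.4] T [-0.092  0.086 -0.006] w 0.094 0.0 t6 0.003 j6 -0.4277
```

Emit:
{"op": "carry_out", "data": {"deltas": [{"dx": 0.04,"dy": 0.02,"dz": 0.25,"wx": 0,"wy": 0,"wz": 0,"gripper": 80},{"dx": 0,"dy": 0,"dz": 0,"wx": 0,"wy": 0,"wz": 0,"gripper": 255},{"dx": 0,"dy": 0,"dz": 0,"wx": 0,"wy": 0,"wz": 0,"gripper": 255},{"dx": 0,"dy": 0,"dz": 0,"wx": 0,"wy": 0,"wz": 0,"gripper": 255},{"dx": 0,"dy": 0,"dz": 0,"wx": 0,"wy": 0,"wz": 0,"gripper": 255},{"dx": 0,"dy": 0,"dz": 0,"wx": 0,"wy": 0,"wz": 0,"gripper": 255},{"dx": 0,"dy": 0,"dz": 0,"wx": 0,"wy": 0,"wz": 0,"gripper": 255}]}}

```text
time: 20.2
tool_pos: [0.5874, -0.165, 0.121]
ee_rot: [3.141, 0.0, 1.63]
wrist_force: [-1.0, -0.5, 2.5]
width: 0.0516
finger_force: 30.0
```

```bash
python3 s.py
```

```text
20.2 [ 0.5874 -0.165   0.121 ] [3.1409e+00 2.0000e-04 1.6305e+00] F [-1.  -0.5  2.5] T [-0.069  0.12   0.025] w 0.0516 30.0 t6 0.032 j6 -0.4266
```

Emit:
{"op": "carry_out", "data": {"deltas": [{"dx": 0,"dy": 0,"dz": -0.25,"wx": 0,"wy": 0,"wz": 0,"gripper": 255},{"dx": 0,"dy": 0,"dz": -0.4,"wx": 0,"wy": 0,"wz": 0,"gripper": 255},{"dx": 0,"dy": 0,"dz": -0.6,"wx": 0,"wy": 0,"wz": 0,"gripper": 255},{"dx": 0,"dy": 0,"dz": -1,"wx": 0,"wy": 0,"wz": 0,"gripper": 255},{"dx": 0,"dy": 0,"dz": -1,"wx": 0,"wy": 0,"wz": 0,"gripper": 255},{"dx": 0,"dy": 0,"dz": -1,"wx": 0,"wy": 0,"wz": 0,"gripper": 255},{"dx": 0,"dy": 0,"dz": -1,"wx": 0,"wy": 0,"wz": 0,"gripper": 255},{"dx": 0,"dy": 0,"dz": -0.6,"wx": 0,"wy": 0,"wz": 0,"gripper": 255},{"dx": 0,"dy": 0,"dz": 0,"wx": 0,"wy": 0,"wz": 0,"gripper": 255}]}}

```text
time: 20.95
tool_pos: [0.5885, -0.1654, 0.2427]
ee_rot: [3.134, 0.003, 1.631]
wrist_force: [-0.1, 0.3, -0.8]
width: 0.0516
finger_force: 30.0
```

```bash
python3 s.py; python3 - <<'E'
from h import *
# bin centre cross-check: scene view inner yellow blob and top-view floor
a=cv2.imread('pics/scene0.png');hsv=cv2.cvtColor(a,cv2.COLOR_BGR2HSV)
y=cv2.inRange(hsv,(22,120,40),(38,255,255)); y[:225]=0; y[:,:300]=0
c=max(cv2.findContours(y,0,2)[0],key=cv2.contourArea);h=cv2.approxPolyDP(cv2.convexHull(c),6,True)[:,0]
print(h.tolist(),[ray('scene',*map(float,p),.05)[:2].round(3).tolist() for p in h])
E
```

```text
20.95 [ 0.5885 -0.1654  0.2427] [3.1341 0.0033 1.6306] F [-0.1  0.3 -0.8] T [-0.066  0.016 -0.033] w 0.0516 30.0 t6 -0.003 j6 -0.4266
[[454, 225], [438, 272], [394, 333], [311, 290], [313, 273], [347, 227]] [[0.421, 0.311], [0.574, 0.311], [0.744, 0.278], [0.738, 0.125], [0.7, 0.111], [0.547, 0.118]]
```

Emit:
{"op": "carry_out", "data": {"deltas": [{"dx": 0.5,"dy": 0.15,"dz": 0,"wx": 0,"wy": 0,"wz": 0,"gripper": 255},{"dx": 1,"dy": 0.15,"dz": 0,"wx": 0,"wy": 0,"wz": 0,"gripper": 255},{"dx": 1,"dy": 0.15,"dz": 0,"wx": 0,"wy": 0,"wz": 0,"gripper": 255},{"dx": 1,"dy": 0.15,"dz": 0,"wx": 0,"wy": 0,"wz": 0,"gripper": 255},{"dx": 1,"dy": 0.15,"dz": 0,"wx": 0,"wy": 0,"wz": 0,"gripper": 255},{"dx": 1,"dy": 0.15,"dz": 0,"wx": 0,"wy": 0,"wz": 0,"gripper": 255},{"dx": 1,"dy": 0.15,"dz": 0,"wx": 0,"wy": 0,"wz": 0,"gripper": 255},{"dx": 1,"dy": 0.15,"dz": 0,"wx": 0,"wy": 0,"wz": 0,"gripper": 255},{"dx": 1,"dy": 0.15,"dz": 0,"wx": 0,"wy": 0,"wz": 0,"gripper": 255},{"dx": 1,"dy": 0.15,"dz": 0,"wx": 0,"wy": 0,"wz": 0,"gripper": 255},{"dx": 1,"dy": 0.15,"dz": 0,"wx": 0,"wy": 0,"wz": 0,"gripper": 255},{"dx": 1,"dy": 0.15,"dz": 0,"wx": 0,"wy": 0,"wz": 0,"gripper": 255},{"dx": 1,"dy": 0.15,"dz": 0,"wx": 0,"wy": 0,"wz": 0,"gripper": 255},{"dx": 1,"dy": 0.15,"dz": 0,"wx": 0,"wy": 0,"wz": 0,"gripper": 255},{"dx": 1,"dy": 0.15,"dz": 0,"wx": 0,"wy": 0,"wz": 0,"gripper": 255},{"dx": 1,"dy": 0.15,"dz": 0,"wx": 0,"wy": 0,"wz": 0,"gripper": 255},{"dx": 1,"dy": 0.15,"dz": 0,"wx": 0,"wy": 0,"wz": 0,"gripper": 255},{"dx": 1,"dy": 0.15,"dz": 0,"wx": 0,"wy": 0,"wz": 0,"gripper": 255},{"dx": 0.5,"dy": 0.15,"dz": 0,"wx": 0,"wy": 0,"wz": 0,"gripper": 255},{"dx": 0,"dy": 0,"dz": 0,"wx": 0,"wy": 0,"wz": 0,"gripper": 255}]}}

```text
time: 22.62
tool_pos: [0.6218, 0.2003, 0.2354]
ee_rot: [-3.138, -0.0, 1.634]
wrist_force: [-0.9, 0.2, -1.5]
width: 0.0515
finger_force: 30.0
```

```bash
python3 s.py; python3 - <<'E'
from h import *
a=save('wrist','w3');c=cal('wrist');
hsv=cv2.cvtColor(a,cv2.COLOR_RGB2HSV);y=cv2.inRange(hsv,(22,120,40),(38,255,255))
for k in sorted(cv2.findContours(y,0,2)[0],key=cv2.contourArea)[-3:]:print(cv2.contourArea(k),cv2.boundingRect(k))
print([tuple(np.round(proj('wrist',(x,yy,.05),c))) for x,yy in((.547,.283),(.71,.283),(.70,.112),(.54,.112))])
E
```

```text
22.62 [0.6218 0.2003 0.2354] [-3.1382e+00 -4.0000e-04  1.6339e+00] F [-0.9  0.2 -1.5] T [-0.056  0.051  0.028] w 0.0515 30.0 t6 0.12 j6 0.1615
586.5 (260, 255, 49, 36)
1300.5 (229, 220, 49, 36)
30916.0 (0, 42, 367, 220)
[(np.float64(168.0), np.float64(89.0)), (np.float64(368.0), np.float64(102.0)), (np.float64(330.0), np.float64(288.0)), (np.float64(162.0), np.float64(278.0))]
```

View pics/w3.png

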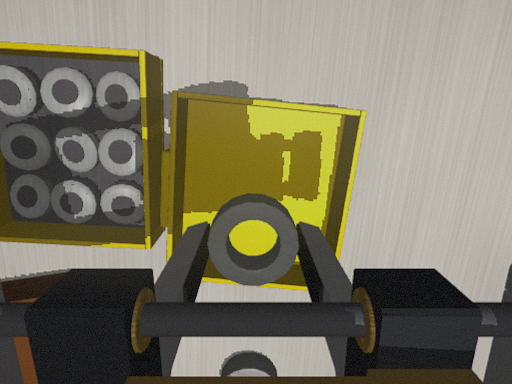

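The ring is held level at (253,238). The bin's rim runs from (170,91) to (366,111), with its near edge around row 285, so it is centred under the ring to within a few mm. Lowering.

Emit:
{"op": "carry_out", "data": {"deltas": [{"dx": -0.25,"dy": 0.1,"dz": 0.5,"wx": 0,"wy": 0,"wz": 0,"gripper": 255},{"dx": 0,"dy": 0,"dz": 1,"wx": 0,"wy": 0,"wz": 0,"gripper": 255},{"dx": 0,"dy": 0,"dz": 1,"wx": 0,"wy": 0,"wz": 0,"gripper": 255},{"dx": 0,"dy": 0,"dz": 1,"wx": 0,"wy": 0,"wz": 0,"gripper": 255},{"dx": 0,"dy": 0,"dz": 1,"wx": 0,"wy": 0,"wz": 0,"gripper": 255},{"dx": 0,"dy": 0,"dz": 0.8,"wx": 0,"wy": 0,"wz": 0,"gripper": 255},{"dx": 0,"dy": 0,"dz": 0.5,"wx": 0,"wy": 0,"wz": 0,"gripper": 255},{"dx": 0,"dy": 0,"dz": 0.3,"wx": 0,"wy": 0,"wz": 0,"gripper": 255},{"dx": 0,"dy": 0,"dz": 0,"wx": 0,"wy": 0,"wz": 0,"gripper": 255},{"dx": 0,"dy": 0,"dz": 0,"wx": 0,"wy": 0,"wz": 0,"gripper": 255},{"dx": 0,"dy": 0,"dz": 0,"wx": 0,"wy": 0,"wz": 0,"gripper": 255}]}}

```text
time: 23.58
tool_pos: [0.6257, 0.1928, 0.1172]
ee_rot: [3.139, -0.0, 1.63]
wrist_force: [-0.1, -0.7, -2.4]
width: 0.0518
finger_force: 30.0
```

```bash
python3 s.py
```

```text
23.58 [0.6257 0.1928 0.1172] [ 3.1388e+00 -4.0000e-04  1.6303e+00] F [-0.1 -0.7 -2.4] T [-0.09   0.089  0.051] w 0.0518 30.0 t6 -0.001 j6 0.1528
```

Another 9.5 mm down, then check for contact.

Emit:
{"op": "carry_out", "data": {"deltas": [{"dx": 0,"dy": 0,"dz": 0.15,"wx": 0,"wy": 0,"wz": 0,"gripper": 255},{"dx": 0,"dy": 0,"dz": 0.15,"wx": 0,"wy": 0,"wz": 0,"gripper": 255},{"dx": 0,"dy": 0,"dz": 0.1,"wx": 0,"wy": 0,"wz": 0,"gripper": 255},{"dx": 0,"dy": 0,"dz": 0.08,"wx": 0,"wy": 0,"wz": 0,"gripper": 255},{"dx": 0,"dy": 0,"dz": 0,"wx": 0,"wy": 0,"wz": 0,"gripper": 255},{"dx": 0,"dy": 0,"dz": 0,"wx": 0,"wy": 0,"wz": 0,"gripper": 255}]}}

```text
time: 24.08
tool_pos: [0.6249, 0.193, 0.106]
ee_rot: [3.142, -0.0, 1.631]
wrist_force: [0.0, -0.4, -2.0]
width: 0.0519
finger_force: 30.0
```

```bash
python3 s.py
```

```text
24.08 [0.6249 0.193  0.106 ] [ 3.1416e+00 -1.0000e-04  1.6306e+00] F [ 0.  -0.4 -2. ] T [-0.1    0.053  0.036] w 0.0519 30.0 t6 0.001 j6 0.153
```

Emit:
{"op": "carry_out", "data": {"deltas": [{"dx": 0,"dy": 0,"dz": 0.04,"wx": 0,"wy": 0,"wz": 0,"gripper": 255},{"dx": 0,"dy": 0,"dz": 0,"wx": 0,"wy": 0,"wz": 0,"gripper": 255},{"dx": 0,"dy": 0,"dz": 0,"wx": 0,"wy": 0,"wz": 0,"gripper": 255}]}}

```text
time: 24.33
tool_pos: [0.6248, 0.193, 0.106]
ee_rot: [3.141, -0.0, 1.631]
wrist_force: [-2.5, -1.0, 2.0]
width: 0.0516
finger_force: 30.0
```

```bash
python3 s.py
```

```text
24.33 [0.6248 0.193  0.106 ] [ 3.1414e+00 -2.0000e-04  1.6307e+00] F [-2.5 -1.   2. ] T [-0.128  0.442  0.037] w 0.0516 30.0 t6 0.003 j6 0.153
```

There is contact (+2 N), so I release and lift clear.

Emit:
{"op": "carry_out", "data": {"deltas": [{"dx": 0,"dy": 0,"dz": 0,"wx": 0,"wy": 0,"wz": 0,"gripper": 50},{"dx": 0,"dy": 0,"dz": 0,"wx": 0,"wy": 0,"wz": 0,"gripper": 50},{"dx": 0,"dy": 0,"dz": 0,"wx": 0,"wy": 0,"wz": 0,"gripper": 50},{"dx": 0,"dy": 0,"dz": 0,"wx": 0,"wy": 0,"wz": 0,"gripper": 50},{"dx": 0,"dy": 0,"dz": -0.3,"wx": 0,"wy": 0,"wz": 0,"gripper": 50},{"dx": 0,"dy": 0,"dz": -1,"wx": 0,"wy": 0,"wz": 0,"gripper": 50},{"dx": 0,"dy": 0,"dz": -1,"wx": 0,"wy": 0,"wz": 0,"gripper": 50},{"dx": 0,"dy": 0,"dz": -1,"wx": 0,"wy": 0,"wz": 0,"gripper": 50},{"dx": 0,"dy": 0,"dz": -1,"wx": 0,"wy": 0,"wz": 0,"gripper": 50},{"dx": 0,"dy": 0,"dz": -1,"wx": 0,"wy": 0,"wz": 0,"gripper": 50},{"dx": 0,"dy": 0,"dz": -1,"wx": 0,"wy": 0,"wz": 0,"gripper": 50},{"dx": 0,"dy": 0,"dz": 0,"wx": 0,"wy": 0,"wz": 0,"gripper": 50},{"dx": 0,"dy": 0,"dz": 0,"wx": 0,"wy": 0,"wz": 0,"gripper": 50}]}}

```text
time: 25.42
tool_pos: [0.6255, 0.1931, 0.2331]
ee_rot: [3.138, -0.001, 1.631]
wrist_force: [-0.9, -0.1, -0.4]
width: 0.0755
finger_force: 0.0
```

```bash
python3 s.py; python3 - <<'E'
from h import *
a=eyes.snapshot('scene');b=eyes.snapshot('wrist')
cv2.imwrite('pics/end.png',cv2.resize(np.hstack([a,b])[...,::-1],(800,300),interpolation=cv2.INTER_AREA))
E
```

```text
25.42 [0.6255 0.1931 0.2331] [ 3.1376e+00 -7.0000e-04  1.6306e+00] F [-0.9 -0.1 -0.4] T [-0.092  0.061  0.005] w 0.0755 0.0 t6 0.001 j6 0.153
```

View pics/end.png

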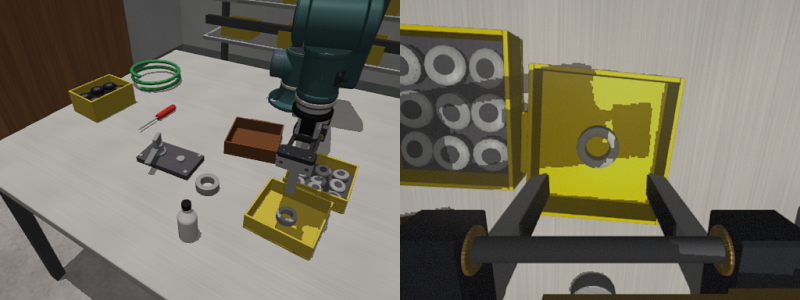

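The ring lies flat on the bin floor at (286,216) in the left picture and (597,146) in the right. The clamp arm is open, and the oiler at (187,222) and screwdriver at (157,118) are where they were. Handing in.

```bash
python3 -c "
from bench import robot
print(robot.close_job())"
```

```text
the job is handed in; nothing more can be done
None
```

The knob broke free and was turned to its open stop, the smaller ring lies flat in the empty yellow bin, the oil bottle and screwdriver were left alone, and the job was handed in at about 25 s; no verdict was returned.

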